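# Park the stacked dry-bath sample blocks in their trays

## Task

The four aluminium sample blocks of the dry bath were left in a stack. Take the stack apart from the top down, one block at a time, and put each straight into the white tray made for its length, set down gently (not dropped) so that it lies flat on the tray floor inside the lips. Leave the vial and the roll of tape at the front of the bench where they are.

Things in the scene. Friction and masses are not known exactly. Their poses are not given: they have to be found in the camera images.
- block_102_center (a point): Centre (half-way up) of the longest aluminium sample block: a loose solid box 102 x 40 x 28 mm with ten wells 14 mm wide in two rows in its top; at the start at the bottom of the stack. x along its 102 mm length, y across its 40 mm width, z up (28 mm high). Grip it across the 40 mm width.
- block_82_center (a point): Centre (half-way up) of the second longest aluminium sample block: a loose solid box 82 x 40 x 28 mm with 21 small wells 9 mm wide in three rows in its top; at the start second from the bottom. x along its 82 mm length, y across its 40 mm width, z up (28 mm high). Grip it across the 40 mm width.
- block_62_center (a point): Centre (half-way up) of the second shortest aluminium sample block: a loose solid box 62 x 40 x 28 mm with six wells 15 mm wide in two rows in its top; at the start third from the bottom. x along its 62 mm length, y across its 40 mm width, z up (28 mm high). Grip it across the 40 mm width.
- block_42_center (a point): Centre (half-way up) of the shortest aluminium sample block: a loose solid box 42 x 40 x 28 mm with a single well 28 mm wide in its top; at the start on top of the stack. x along its 42 mm length, y across its 40 mm width, z up (28 mm high). Grip it across the 40 mm width.
- tray_102_floor (a point): Centre of the inner floor of the longest white parking tray, fixed to the bench, made for the 102 mm block: inside 118 x 56 mm (8 mm of play on every side of its block), outside 128 x 66 mm. x along its length, y across, z up. The floor is 4 mm above the bench; the lip stands 6 mm above the floor, along both ends and round the corners only, so that 100 mm of both long sides are open (floor level) for the fingers.
- tray_82_floor (a point): Centre of the inner floor of the second longest white parking tray, fixed to the bench, made for the 82 mm block: inside 98 x 56 mm (8 mm of play on every side of its block), outside 108 x 66 mm. x along its length, y across, z up. The floor is 4 mm above the bench; the lip stands 6 mm above the floor, along both ends and round the corners only, so that 80 mm of both long sides are open (floor level) for the fingers.
- tray_62_floor (a point): Centre of the inner floor of the second shortest white parking tray, fixed to the bench, made for the 62 mm block: inside 78 x 56 mm (8 mm of play on every side of its block), outside 88 x 66 mm. x along its length, y across, z up. The floor is 4 mm above the bench; the lip stands 6 mm above the floor, along both ends and round the corners only, so that 60 mm of both long sides are open (floor level) for the fingers.
- tray_42_floor (a point): Centre of the inner floor of the shortest white parking tray, fixed to the bench, made for the 42 mm block: inside 58 x 56 mm (8 mm of play on every side of its block), outside 68 x 66 mm. x along its length, y across, z up. The floor is 4 mm above the bench; the lip stands 6 mm above the floor, along both ends and round the corners only, so that 40 mm of both long sides are open (floor level) for the fingers.
- front_vial: Small clear vial with an orange cap, 25 mm wide, 63 mm high, standing loose at the front of the bench: leave it alone. Origin at the centre of its underside.
- tape_roll: Roll of tape lying flat and loose at the front of the bench, 76 mm wide, 19 mm high: leave it alone. Origin at the centre of its underside.
Things that resemble listed ones, but are neither listed nor needed, are in the scene too. What is shaped like the part that bears block_82_center but purple or turquoise is not meant.

How it is judged:
By the outcome, as a careful person would: the job done as asked, in the order asked, and still so for the second after the job is handed in, with the robot touching nothing.
It also fails if it takes over 128 s, if anything falls off the work surface, if the arm or the gripper's body presses on something with over 40 N, if the wrist force passes 120 N, or if a joint passes its speed limit or range.

## Robot

A 7-joint arm with a two-finger parallel gripper is mounted at the origin on a cart in front of the work surface, level with it; the furniture and walls round the work are solid. World frame = base frame: x ahead of the robot, y to its left, z up, the work surface at z = 0. Lengths are in m, angles in rad, forces in N, time in s.
With the tool pointing down it reaches from about 0.4 to 0.85 m from the base axis. Payload 6.9 kg.
Tool frame: the origin (TCP) lies midway between the tips of the shut fingers; the grasp point (between the pads) lies behind it (ctrl.pinch_z is the z of the grasp point in the tool frame, in m); z points along the fingers, y is the line along which they close (so a half turn about z gives the same grasp; the last joint's range is limited). The gripper opens to 85 mm and grips with 20 to 120 N. Pads are 22 mm wide; open, the fingers measure 114 mm over their backs; the gripper's body (76 mm by 85 mm) begins 54 mm behind the grasp point. The pads swing forward as they close: fully open they stand 13 mm farther back than shut.
Start: joints at [-1.206, 0.507, -0.238, 1.5, 0.126, 1.149, -0.155], TCP at [0.161, 0.604, 0.231] pointing down, gripper open.
Joint ranges: [-3.08, 3.08], [-0.24, 2.05], [-1.43, 1.35], [0, 2.5], [-1.52, 4.66], [0.17, 1.96], [-2.89, 2.89]. Speed limits (rad/s): [2.39, 2.39, 3.14, 3.14, 3.14, 3.14, 3.14].

## Interface

Orientations are given as a unit quaternion [w, x, y, z].
In Python, from station import ctrl, get_state, vision, ticket, models gives the robot as it stands. Calls block until the motion is done:
- ctrl.movep(position, orientation): joint-space move of the TCP to a pose.
- ctrl.movel(position, frame=None, max_speed=0.15): straight line of the TCP; frame=None keeps the orientation; max_speed is the mean speed in m/s.
- ctrl.set_joints(angles): joint-space move.
- ctrl.ungrasp() and ctrl.close_gripper(force=None): open the fingers fully, or close them until they stop; force is the grip in N (None keeps the last).
- ctrl.pause(seconds).
- ctrl.ik(position, orientation): joint angles nearest the present ones, or None.
- get_state(): the state.
- vision.grab_frame(name): name is "scene" or "top" or "wrist"; returns (picture, depth): 480x640x3 uint8, blue, green, red; 480x640 float32, m along the optical axis (not along the pixel's ray), 0 where there is no reading.
- vision.camera_info(name): a dict with "mtx" (3x3 intrinsics, pixels), "dist_coeffs" ([k1, k2, p1, p2, k3] as OpenCV has them; the pictures are not rectified), "R" (3x3) and "t" (3): a world point X has camera coordinates R X + t; the wrist camera has in their place "hand_eye" (4x4, takes a point from camera to tool coordinates, whose origin is the TCP and whose axes are the flange's). Camera axes: x right, y down, z forward; pixel columns grow to the right and rows downward; lengths in m; the calibration is good to about 2 mm. A picture is of the moment at which its call begins: read the wrist's pose just before it. camera_info takes no time and is no camera call.
A pose or a line that the arm cannot do raises ctrl.Unreachable and nothing moves.
- ticket.close_job(): hands the job in; it is judged then, once.
Trained networks look in the newest picture that a camera, given by its name, has taken for a name from the list of things; names that differ only in an ending like _2 or _b are one class to them, and where a whole thing is asked for, a point or a joint stands for the part that bears it (a point fixed in the world has none). Each returns a list of dicts, best first, with "p" (0 to 1); they miss things now and then, are a little off and sometimes report something else, mostly with a low value. They report only what shows in the picture. A call takes as long as a camera call. They do not tell look-alikes from the thing itself.
- models.recognise(camera, target): "point" ([column, row] in pixels, amid what is visible of it).
- models.masks_of(camera, target): "mask" (480x640 bool, what is visible of it) and "point" ([column, row] in pixels, amid what is visible of it).
The state is a dict: "time": time; "qpos": joint angles; "qd": joint speeds; "tau": joint torques, N m; "tcp_pos": TCP position; "eef_rot": TCP orientation; "contact_force": force on the tool from outside, world axes, zero at the start; "wrist_torque": the same for the moment, N m; "width": finger opening in m; "gripper_force": force on a finger pad.
Only numpy, scipy, OpenCV 4.12 (cv2) and the standard library are available. Lean on these libraries where they do the work, as an engineer would, in place of code of your own. Each camera call takes 0.05 s, during which the arm holds its last target. There are 200 camera calls.

## Working session

There is one attempt and no reset: what is moved stays moved. The work goes in short steps, each a Python script; the robot and the scene stay as the last script left them, time stands still between calls to the robot, and variables do not carry over. Pictures are saved under pics/ and viewed, at most 14 in all, crops included, and the job is handed in when it is done.

```bash
mkdir -p pics; ls; python3 - <<'E'
from station import ctrl, get_state, vision, models
import cv2, numpy as np
s=get_state(); print({k:np.round(v,3) for k,v in s.items()}, ctrl.pinch_z)
for c in("scene","top"):
    i,d=vision.grab_frame(c); cv2.imwrite(f"pics/{c}0.png",i); np.save(f"pics/{c}0.npy",d)
    k=vision.camera_info(c); print(c,np.round(k["mtx"],1).tolist(),np.round(k["dist_coeffs"],3),np.round(k["R"],3).tolist(),np.round(k["t"],3))
print(vision.camera_info("wrist"))
E
```

```text
pics
{'time': np.float64(0.0), 'qpos': array([-1.205,  0.508, -0.237,  1.501,  0.126,  1.149, -0.155]), 'qd': array([ 0.001,  0.001, -0.001, -0.001,  0.   , -0.002,  0.001]), 'tau': array([-1.0000e-03, -6.2058e+01, -2.1870e+00, -2.4965e+01,  1.3000e-02,
        1.2000e-02,  0.0000e+00]), 'tcp_pos': array([0.161, 0.604, 0.23 ]), 'eef_rot': array([-0.   ,  0.13 ,  0.992, -0.001]), 'contact_force': array([-0.007, -0.552, -0.989]), 'wrist_torque': array([ 0.016, -0.039, -0.015]), 'gripper_force': np.float64(0.0), 'width': np.float64(0.085)} -0.0187
scene [[564.7, 0.0, 316.1], [0.0, 564.7, 244.9], [0.0, 0.0, 1.0]] [-0.171  0.     0.     0.     0.   ] [[0.91, -0.414, 0.003], [-0.239, -0.53, -0.814], [0.338, 0.74, -0.581]] [-0.454  0.156  1.169]
top [[596.1, 0.0, 326.5], [0.0, 596.1, 243.2], [0.0, 0.0, 1.0]] [-0.107  0.     0.     0.     0.   ] [[-0.006, -1.0, -0.002], [-0.981, 0.007, -0.192], [0.192, 0.001, -0.981]] [-0.059  0.474  1.348]
{'mtx': array([[370.12837548,   0.        , 319.91427219],
       [  0.        , 370.12837548, 240.21279179],
       [  0.        ,   0.        ,   1.        ]]), 'dist_coeffs': array([-0.00983742,  0.        ,  0.        ,  0.        ,  0.        ]), 'hand_eye': array([[ 4.78779406e-04, -9.52536595e-01, -3.04423728e-01,
         7.93490060e-02],
       [ 9.99999738e-01,  6.21492796e-04, -3.71900545e-04,
        -1.87859933e-04],
       [ 5.43446033e-04, -3.04423470e-01,  9.52536643e-01,
        -1.42855527e-01],
       [ 0.00000000e+00,  0.00000000e+00,  0.00000000e+00,
         1.00000000e+00]])}
```

View pics/scene0.png

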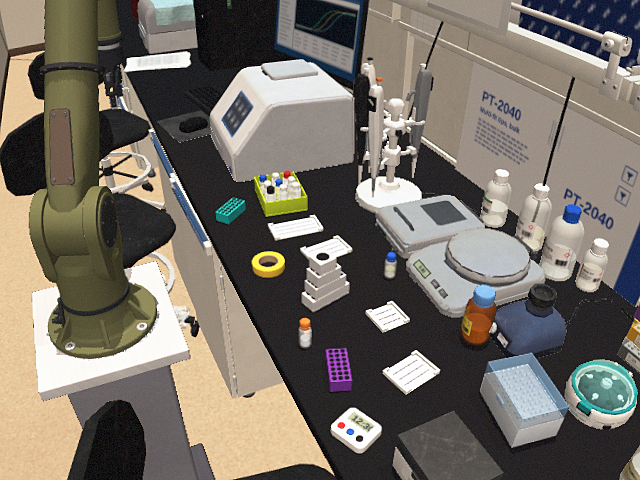

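View pics/top0.png

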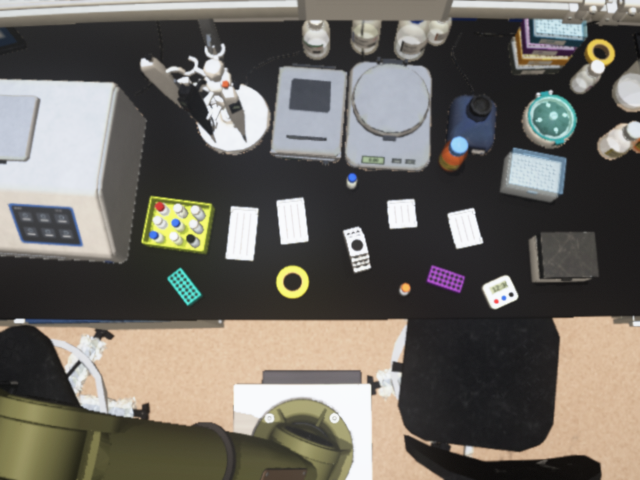

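The scene view shows the stack at (325,280), trays at (297,227), (328,246), (387,317) and (411,371), the vial at (305,333) and the tape at (268,264). In the top view the stack is at (357,250), with trays at (242,233), (292,221), (402,213) and (465,228). The purple (446,279) and turquoise (184,286) racks are decoys shaped like the 82 block, and the blue-capped vial at (351,181) and the second roll at (600,52) are not needed either. Next I'll measure with depth and masks.

```bash
cat > h.py <<'E'
import numpy as np, cv2
from station import ctrl, get_state, vision, models
from scipy.spatial.transform import Rotation as Ro
def cloud(c,d,RT=None):
    k=vision.camera_info(c); v,u=np.mgrid[:480,:640]
    n=cv2.undistortPoints(np.stack([u,v],-1).reshape(-1,1,2).astype(float),k["mtx"],k["dist_coeffs"]).reshape(480,640,2)
    P=np.dstack([n*d[...,None],d])
    if RT is None: return (P-k["t"])@k["R"]
    T=RT@k["hand_eye"]; return P@T[:3,:3].T+T[:3,3]
def rect(xy):
    (c,(w,h),a)=cv2.minAreaRect((xy*1000).astype(np.float32))
    if w<h: w,h,a=h,w,a+90
    return np.round(c,1),round(w,1),round(h,1),round((a+90)%180-90,1)
E
python3 - <<'E'
from h import *
i=cv2.imread("pics/top0.png"); d=np.load("pics/top0.npy"); W=cloud("top",d)
g=i.min(2)>110
def win(u,v,r): m=np.zeros((480,640),bool); m[v-r:v+r,u-r:u+r]=1; return m&(d>0)
for n,u,v in(("A",242,233),("B",292,221),("C",402,213),("D",465,228)):
    m=win(u,v,34)&g&(abs(W[...,2]-.006)<.012)
    _,L,st,_=cv2.connectedComponentsWithStats(m.astype(np.uint8)); m=L==1+st[1:,4].argmax()
    print(n,rect(W[m][:,:2]),m.sum(),np.median(W[m][:,2]))
m=win(357,250,40); z=W[...,2]
print(np.histogram(z[m],np.arange(0,.13,.007)))
for zz in(.028,.056,.084,.112):
    q=m&(abs(z-zz)<.008); print(zz,q.sum(),rect(W[q][:,:2]) if q.sum()>5 else 0, np.median(z[q]))
for n,u,v in(("vial",404,289),("tape",292,281),("bluevial",351,181)):
    q=win(u,v,18)&(z>.008); print(n,rect(W[q][:,:2]),z[q].max())
for n in ["block_102_center","block_82_center","block_62_center","block_42_center","tray_102_floor","tray_82_floor","tray_62_floor","tray_42_floor"]:
    print(n,[(np.round(r["point"]),round(float(r["p"]),2)) for r in models.recognise("top",n)][:3])
a=cv2.resize(i[190:300,300:440],(800,628),interpolation=2)[:600]; cv2.imwrite("pics/crop0.png",a)
E
```

```text
A (array([509.1, 143.9]), 135.4, 71.7, -4.5) 1539 0.005619066922099169
B (array([538.6,  22.1]), 114.6, 70.0, 6.4) 1290 0.005681359746503689
C (array([ 554.6, -245.1]), 74.6, 71.7, 5.3) 825 0.00652389823357291
D (array([ 517.6, -398. ]), 94.2, 72.5, 12.1) 1047 0.006180631962441842
(array([3727,  287,   13,   38,   81,   16,   10,   37,   81,   16,   11,
         44,   83,   13,   18,  106,  229,    7]), array([0.   , 0.007, 0.014, 0.021, 0.028, 0.035, 0.042, 0.049, 0.056,
       0.063, 0.07 , 0.077, 0.084, 0.091, 0.098, 0.105, 0.112, 0.119,
       0.126]))
0.028 129 (array([ 461.5, -131. ]), 102.7, 41.8, 14.9) 0.030058822469966332
0.056 124 (array([ 461. , -130.3]), 82.7, 40.1, 12.7) 0.05770703408928923
0.084 130 (array([ 456.7, -129.2]), 62.1, 41.9, 14.3) 0.0855008383828755
0.112 343 (array([ 454.6, -128.7]), 42.5, 40.3, 13.1) 0.11346715511777096
vial (array([ 371.5, -246.3]), 79.4, 78.5, -2.3) 0.07251225484636607
tape (array([389.3,  22.1]), 83.3, 82.3, 89.9) 0.029291792607802826
bluevial (array([ 635.8, -120.9]), 89.9, 84.1, -3.2) 0.067608349996249
block_102_center [(array([357., 268.]), 0.69)]
block_82_center [(array([185., 288.]), 0.98), (array([443., 278.]), 0.72), (array([359., 262.]), 0.43)]
block_62_center [(array([358., 257.]), 0.47)]
block_42_center [(array([357., 248.]), 0.66)]
tray_102_floor [(array([241., 235.]), 0.67)]
tray_82_floor [(array([290., 220.]), 0.8), (array([404., 291.]), 0.26)]
tray_62_floor [(array([460., 231.]), 0.58)]
tray_42_floor [(array([401., 214.]), 0.91)]
```

Tray sizes match, about 7 mm oversize from edge pixels: A is the 102 tray, B the 82, D the 62 and C the 42. The stack levels come out at 102, 82, 62 and 42 mm long, with heights 1.5 mm high. I'll move over the stack and cross-check with the wrist camera.

```bash
cat >> h.py <<'E'
def quat(a):  # block length direction a (deg) -> tool down, y across
    p=np.radians(90+a/2); return [0,np.cos(p),np.sin(p),0]
def wrist(name):
    s=get_state(); i,d=vision.grab_frame("wrist"); cv2.imwrite(f"pics/{name}.png",i)
    T=np.eye(4); q=s["eef_rot"]; T[:3,:3]=Ro.from_quat(np.r_[q[1:],q[0]]).as_matrix(); T[:3,3]=s["tcp_pos"]
    return i,d,cloud("wrist",d,T)
def levels(W,d,c=(.46,-.13),r=.09,top=4):
    for zz in (.028,.056,.084,.112)[:top]:
        q=(d>0)&(abs(W[...,2]-zz)<.006)&(np.hypot(W[...,0]-c[0],W[...,1]-c[1])<r)
        if q.sum()>5: print(zz,q.sum(),rect(W[q][:,:2]),round(float(np.median(W[q][:,2])),4))
E
python3 - <<'E'
from h import *
q=quat(13.5); print(ctrl.ik([.46,-.13,.32],q))
ctrl.movep([.45,-.13,.32],q); print(get_state()["time"],get_state()["tcp_pos"])
i,d,W=wrist("w0"); levels(W,d)
for n,x,y in(("A",.509,.144),("B",.5386,.022),("C",.5546,-.245),("D",.5176,-.398)):
    m=(d>0)&(np.hypot(W[...,0]-x,W[...,1]-y)<.085)&(abs(W[...,2]-.006)<.012)&(i.min(2)>110)
    if m.sum()<50: print(n,m.sum()); continue
    _,L,st,_=cv2.connectedComponentsWithStats(m.astype(np.uint8)); m=L==1+st[1:,4].argmax()
    print(n,rect(W[m][:,:2]),m.sum(),np.median(W[m][:,2]))
E
```

```text
[-0.19973162  0.23390268  0.54836213  1.71781767 -0.12874121  1.22583322
  2.18659233]
3.3 [ 0.4502999  -0.12926943  0.31983968]
0.028 367 (array([ 462.1, -130.9]), 102.1, 39.6, 13.6) 0.0283
0.056 425 (array([ 461.4, -129. ]), 82.2, 39.4, 12.7) 0.0563
0.084 528 (array([ 457.3, -127.5]), 62.7, 41.1, 12.7) 0.0842
0.112 1734 (array([ 455. , -126.4]), 42.3, 39.5, 12.7) 0.1123
A (array([508. , 149.2]), 132.4, 74.7, -4.5) 4436 0.004309833044242151
B (array([535.7,  26.2]), 108.7, 70.9, 6.3) 3727 0.004355452225613676
C (array([ 554.1, -243.3]), 72.6, 69.5, 3.9) 2619 0.004466325854580122
D (array([ 517. , -397.3]), 91.6, 74.4, 12.9) 3762 0.004455109389033263
```

View pics/w0.png

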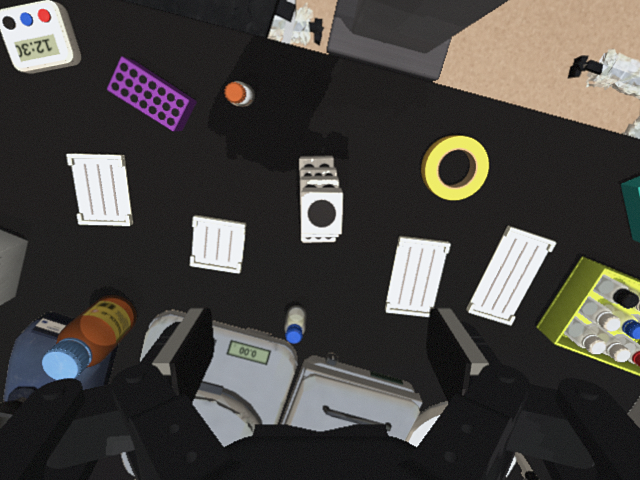

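The wrist view shows the stack top at (321,215). The trays are 42 at (218,244), 62 at (100,190), 82 at (418,276) and 102 at (512,275). All have their lips on the ends pointing along x and their long sides open. The stack agrees with the top view to within 2 mm, and its heights come out exact. The only aluminium 82 mm block with 21 wells is in the stack; the purple (150,93) and turquoise racks are the look-alikes.

Starting with the 42 block.

```bash
cat >> h.py <<'E'
def tray(W,d,i,x,y,pr=True):
    m=(d>0)&(np.hypot(W[...,0]-x,W[...,1]-y)<.085)&(abs(W[...,2]-.006)<.008)&(i.min(2)>110)
    _,L,st,_=cv2.connectedComponentsWithStats(m.astype(np.uint8)); m=L==1+st[1:,4].argmax()
    r=rect(W[m][:,:2]); print("tray",r,np.median(W[m][:,2])); return r
def pick(x,y,a,bottom,clear=.002):
    q=quat(a); ctrl.movep([x,y,bottom+.1],q); ctrl.movel([x,y,bottom+clear],max_speed=.1)
    s=get_state(); print("at",s["tcp_pos"].round(4),s["contact_force"].round(1))
    ctrl.close_gripper(force=40); s=get_state(); print("grip",s["width"],s["gripper_force"],s["tcp_pos"].round(4))
    ctrl.movel([x,y,bottom+clear+.01],max_speed=.04); ctrl.movel([x,y,max(bottom+.12,.2)],max_speed=.2)
    s=get_state(); print("lift",s["width"],s["contact_force"].round(1),"t",s["time"])
def hover(x,y,a,name,z=.2):
    ctrl.movep([x,y,z],quat(a)); i,d,W=wrist(name); r=tray(W,d,i,x,y); print("t",get_state()["time"]); return r
def place(x,y,a,clear=.002):
    ctrl.movep([x,y,.12],quat(a)); z=.004+clear+.003; ctrl.movel([x,y,z],max_speed=.1)
    f0=get_state()["contact_force"][2]
    for k in range(12):
        s=get_state(); f=s["contact_force"][2]-f0
        if abs(f)>3: break
        z-=.0005; ctrl.movel([x,y,z],max_speed=.02)
    print("down",k,z,s["tcp_pos"].round(4),f,"t",s["time"])
    ctrl.ungrasp(); ctrl.movel([x,y,.13],max_speed=.15); print("t",get_state()["time"])
E
python3 - <<'E'
from h import *
pick(.455,-.127,12.7,.084)
print(hover(.5543,-.244,4.5,"h42"))
E
```

```text
at [ 0.4554 -0.1272  0.0865] [-1.1 -0.6  0.8]
grip 0.0393780479116243 40.294384360313416 [ 0.4551 -0.1269  0.0864]
lift 0.03948182262870044 [-0.2 -0.5 -1.1] t 6.6667
tray (array([ 553.5, -241.2]), 71.2, 67.3, 4.3) 0.004522584289302245
t 7.375
(array([ 553.5, -241.2]), 71.2, 67.3, 4.3)
```

View pics/h42.png

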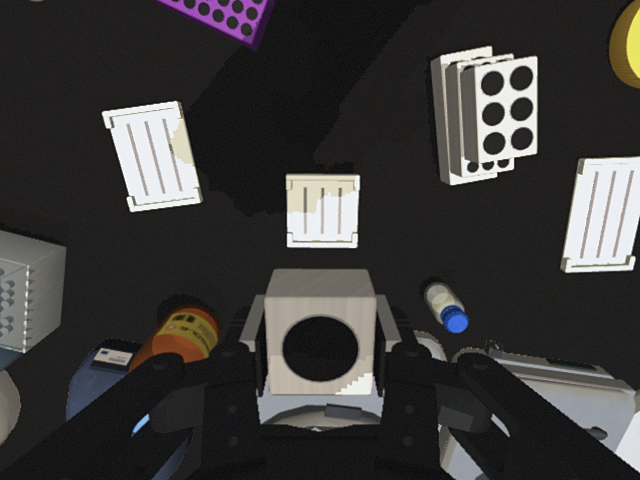

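The block is held square at (320,330). The 42 tray shows clear at (322,210), and the remaining stack is undisturbed at (490,110).

```bash
python3 - <<'E'
from h import *
place(.5537,-.242,4.3)
ctrl.movep([.45,-.13,.26],quat(12.7)); i,d,W=wrist("w1"); levels(W,d,top=3)
q=(d>0)&(abs(W[...,2]-.032)<.006)&(np.hypot(W[...,0]-.5537,W[...,1]+.242)<.06); print(rect(W[q][:,:2]),np.median(W[q][:,2]))
print(get_state()["time"])
E
```

```text
down 6 0.005999999999999998 [ 0.5537 -0.242   0.0065] 5.657938821783565 t 10.55
t 12.0417
0.028 462 (array([ 417.7, -141.4]), 41.3, 12.2, -72.5) 0.0283
0.056 506 (array([ 461.1, -128.6]), 81.7, 40.3, 13.3) 0.0562
0.084 3048 (array([ 457.4, -128.4]), 62.1, 39.9, 13.7) 0.0843
(array([ 553.3, -241.1]), 42.6, 40.1, 4.3) 0.032248666720229996
12.9083
```

View pics/w1.png

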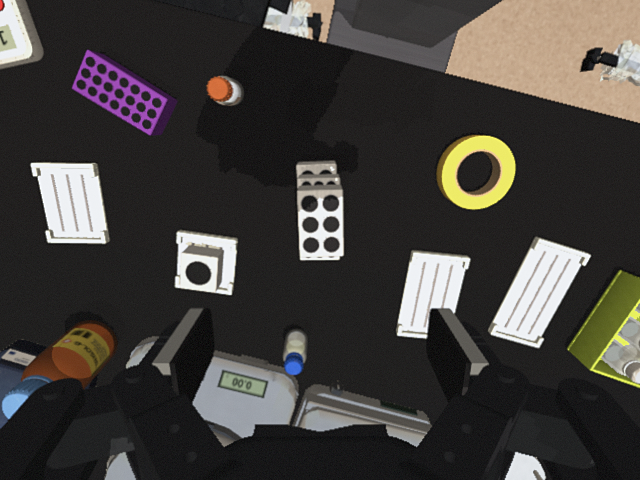

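The 42 block lies flat in its tray (top at z = 32 mm, centred within 1 mm, seen at (203,268)). Next is the 62 block.

```bash
python3 - <<'E'
from h import *
pick(.4574,-.1284,13.5,.056)
c,w,h,a=hover(.5173,-.3965,12.7,"h62"); c=c/1000
assert abs(w-90)<8 and np.hypot(c[0]-.5173,c[1]+.3965)<.008 and abs(a-12.5)<3
place(c[0],c[1]-.0005,a)
ctrl.movep([.45,-.13,.24],quat(13)); i,d,W=wrist("w2"); levels(W,d,top=2)
q=(d>0)&(abs(W[...,2]-.032)<.006)&(np.hypot(W[...,0]-c[0],W[...,1]-c[1])<.06); print(rect(W[q][:,:2]),np.median(W[q][:,2]))
print(get_state()["time"])
E
```

```text
at [ 0.4578 -0.1286  0.0586] [0.2 0.5 0.9]
grip 0.03963108550729311 40.38709759712219 [ 0.4576 -0.1283  0.0584]
lift 0.039493568567482484 [ 0.9 -0.2 -2.9] t 16.2417
tray (array([ 512.2, -395.1]), 81.7, 68.2, 11.7) 0.004391203854671066
t 17.3583Traceback (most recent call last):
  File "<stdin>", line 4, in <module>
AssertionError
```

The held block hid the far end of the tray, so its measured length came out short and the check stopped the move. I'll look again from higher up.

```bash
python3 - <<'E'
from h import *
c,w,h,a=hover(.517,-.396,12.4,"h62b",z=.29); c=c/1000
assert abs(w-91)<4 and np.hypot(c[0]-.517,c[1]+.396)<.006 and abs(a-12.5)<3
place(c[0],c[1],a)
ctrl.movep([.45,-.13,.24],quat(13)); i,d,W=wrist("w2"); levels(W,d,top=2)
q=(d>0)&(abs(W[...,2]-.032)<.006)&(np.hypot(W[...,0]-c[0],W[...,1]-c[1])<.06); print(rect(W[q][:,:2]),np.median(W[q][:,2]))
print(get_state()["time"])
E
```

```text
tray (array([ 516.8, -394.1]), 90.9, 67.9, 12.0) 0.004490953436484368
t 17.8583
down 6 0.005999999999999998 [ 0.5168 -0.3942  0.0065] 6.770213969029516 t 21.3333
t 22.825
0.028 509 (array([ 420.6, -141. ]), 40.8, 18.0, -72.4) 0.0282
0.056 3780 (array([ 461.3, -128.8]), 82.1, 40.0, 13.4) 0.0564
(array([ 516.4, -393. ]), 62.1, 42.8, 12.7) 0.03224281685123637
24.0083
```

View pics/w2.png

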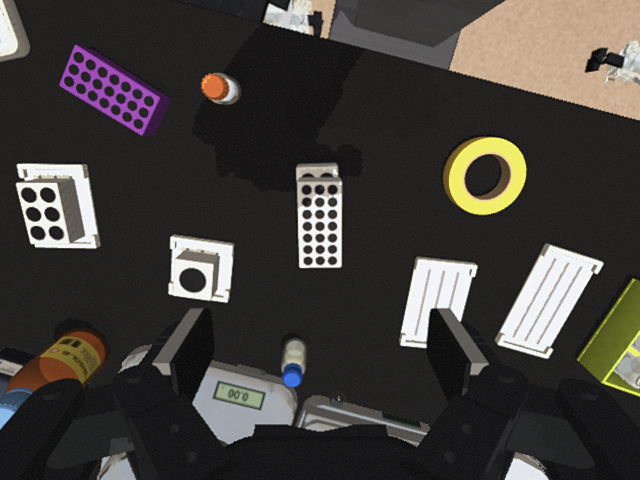

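The 62 block is flat in its tray (top 32 mm, seen at (55,210)). Three things have the shape of the 82 block: the aluminium one on the stack at (320,222), the purple rack at (115,90) and the turquoise rack (out of view here). Only the aluminium one, second from the bottom with 3×7 wells, fits the description, and I'll confirm it in a crop.

```bash
python3 -c "
import cv2; i=cv2.imread('pics/w2.png'); cv2.imwrite('pics/c82.png',cv2.resize(i[150:290,240:400],(640,560),interpolation=2))"
```

```text
(no output)
```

View pics/c82.png

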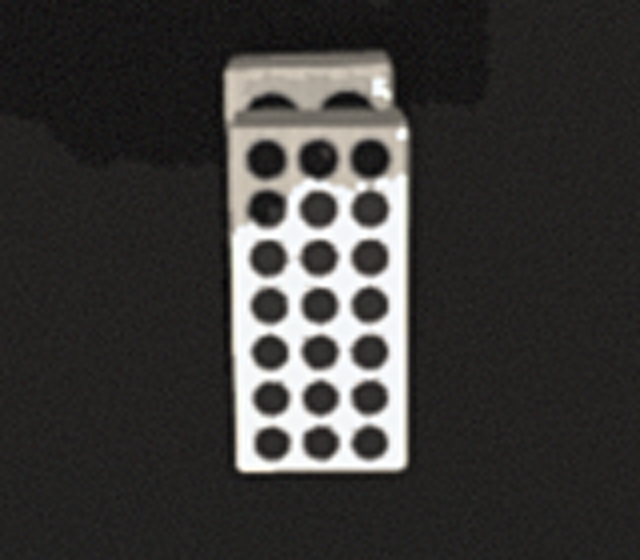

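The crop shows the aluminium block with 3×7 = 21 small wells, lying on the 102 block, so it's the right one.

```bash
python3 - <<'E'
from h import *
pick(.4613,-.1288,13.4,.028)
c,w,h,a=hover(.537,.024,6.3,"h82",z=.30); c=c/1000
assert abs(w-111)<4 and np.hypot(c[0]-.537,c[1]-.024)<.006 and abs(a-6.3)<2
place(c[0],c[1],a)
ctrl.movep([.45,-.06,.27],quat(10)); i,d,W=wrist("w3"); levels(W,d,top=1)
q=(d>0)&(abs(W[...,2]-.032)<.006)&(np.hypot(W[...,0]-c[0],W[...,1]-c[1])<.06); print(rect(W[q][:,:2]),np.median(W[q][:,2]))
print(get_state()["time"])
E
```

```text
at [ 0.4617 -0.129   0.0305] [0.  0.6 1. ]
grip 0.03953002157569739 40.38880705833435 [ 0.4615 -0.1289  0.0304]
lift 0.03975301977593747 [-0.3  0.  -2. ] t 27.5083
tray (array([527.7,  23.7]), 91.7, 67.0, 6.5) 0.004356870930928958
t 28.3667Traceback (most recent call last):
  File "<stdin>", line 4, in <module>
AssertionError
```

The far end is hidden again by about 19 mm. Extrapolating from the visible end gives a centre of (537.2, 24.8), which agrees with both earlier measurements (mean 537.2, 24.2), so I'm placing there.

```bash
python3 - <<'E'
from h import *
c=[.537,.0245]
place(*c,6.4)
ctrl.movep([.45,-.06,.27],quat(10)); i,d,W=wrist("w3"); levels(W,d,top=1); tray(W,d,i,.509,.146)
q=(d>0)&(abs(W[...,2]-.032)<.006)&(np.hypot(W[...,0]-c[0],W[...,1]-c[1])<.06); print(rect(W[q][:,:2]),np.median(W[q][:,2]))
print(get_state()["time"])
E
```

```text
down 6 0.005999999999999998 [0.537  0.0245 0.0064] 8.00895995371958 t 31.875
t 33.3667
0.028 3662 (array([ 461.7, -130. ]), 102.0, 40.9, 14.5) 0.0283
tray (array([508.2, 148.3]), 132.9, 72.8, -4.3) 0.004293652645844415
(array([536.7,  24.1]), 82.5, 40.2, 6.4) 0.03222332071388215
34.1833
```

View pics/w3.png

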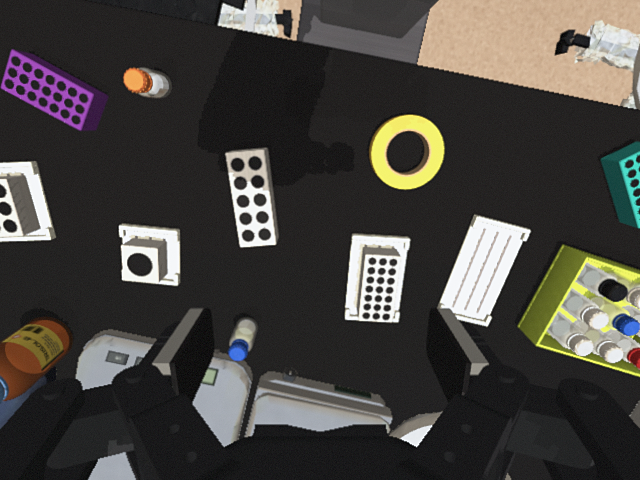

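The 82 block lies flat in its tray at (380,282). The 102 block, with ten wells, is at (250,198). I'll measure its tray from directly above before picking.

```bash
python3 - <<'E'
from h import *
c,w,h,a=hover(.5085,.146,-4.4,"h102",z=.24); c=c/1000
assert abs(w-131)<4 and np.hypot(c[0]-.5085,c[1]-.146)<.006 and abs(a+4.4)<2
pick(.4617,-.1298,13.9,0,clear=.003)
ctrl.movep([c[0],c[1],.2],quat(a)); place(c[0],c[1],a,clear=.003)
ctrl.movel([c[0]-.02,c[1]-.05,.28],max_speed=.2)
i,d,W=wrist("w4")
q=(d>0)&(abs(W[...,2]-.032)<.006)&(np.hypot(W[...,0]-c[0],W[...,1]-c[1])<.07); print(rect(W[q][:,:2]),np.median(W[q][:,2]))
i,_=vision.grab_frame("scene"); cv2.imwrite("pics/scene1.png",i)
print(get_state()["time"],get_state()["width"])
E
```

```text
tray (array([506.5, 146.3]), 129.4, 67.2, -4.7) 0.004438115453945041
t 35.1
at [ 0.462  -0.1299  0.0034] [ 0.8 -0.3  0.5]
grip 0.03912277966432245 40.40709614753723 [ 0.4619 -0.1299  0.0035]
lift 0.03914460988145542 [-0.7  0.3 -2.9] t 39.3833
down 6 0.0069999999999999975 [0.5065 0.1463 0.0075] 7.950887022090317 t 43.6333
t 45.1167
(array([506.4, 145.7]), 102.4, 40.1, -3.8) 0.032326445478452925
46.1667 0.08538039114589986
```

View pics/w4.png

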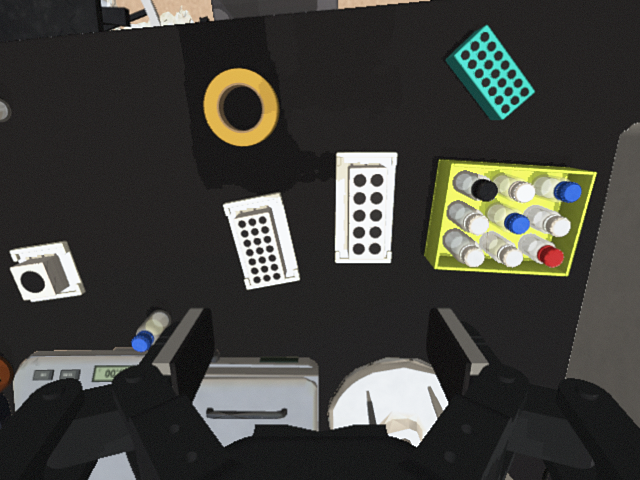

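View pics/scene1.png

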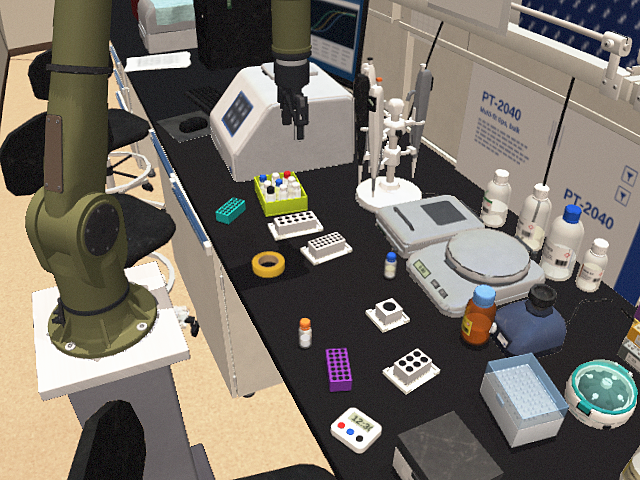

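All four blocks lie flat in their trays: 102 at (297,222), 82 at (327,245), 62 at (411,367) and 42 at (387,312) in the scene view. The vial (305,333) and tape (268,264) haven't moved, and the gripper is clear.

```bash
python3 -c "
from station import ticket; print(ticket.close_job())"
```

```text
the job is handed in; nothing more can be done
None
```

The stack is apart and each block lies flat in its own tray, placed from the top down in about 46 s; the vial and tape are untouched and the job is handed in.

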